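# Close the telescopic drip pole and stow it under the sprung hold-down arm

## Task

Close the three-section telescopic drip pole fully home, the slender innermost section first while the middle section is still drawn out, then the middle section, so that no bare tube shows between the collars. Then stow the closed pole in its bracket: slip the outer tube beneath the sprung hold-down arm until the foot block and outer collar lie against the two rests, and leave it there with the arm bearing on the tube and everything else on the counter undisturbed.

Things in the scene. Friction and masses are not known exactly. Their poses are not given: they have to be found in the camera images.
- pole: Outer section of a loose three-section telescopic drip pole lying on the counter; y runs along the pole from foot to head, z up. Origin on the counter below the mouth of the outer collar; the pole's axis is 25 mm above the counter. Whole pole 0.35 to 0.6 kg, 240 mm long when closed. Inner and middle sections start 70 to 100 mm out and stay wherever they are left.
- foot (a point): Centre of the end face of the grey square foot block (50 x 50 mm, 36 mm long), on the pole's axis, 180 mm behind the outer mouth. In front of the block 120 mm of bare steel outer tube, 30 mm in diameter (pole y -144 to -24 mm), then the outer collar. The pole rests on block and outer collar; dragging it over the counter takes 2 to 5 N.
- outer_mouth (a point): Centre of the mouth of the grey outer collar (50 mm in diameter, 24 mm long, lying back from here), on the pole's axis at pole y 0. The middle section slides in it at about 6 N, the inner in the middle at about 9 N: held by the outer tube and pressed on the head, the middle closes first; held by the middle section, the inner closes.
- middle_ring (a point): Centre of the front face of the middle section's grey collar (36 mm in diameter, 24 mm long, lying back from here), on the pole's axis. Behind the collar the middle tube is 24 mm in diameter. Fully home, the collar's back meets the outer mouth and this point is 24 mm in front of outer_mouth.
- head_tip (a point): Foremost point of the inner section's grey head (36 mm long, 34 mm across at its back, 26 mm at its flat tip), on the pole's axis. Two steel drip hooks reach 42 mm to either side, level, their ends short of the tip. Inner tube 18 mm in diameter. Fully home, the head's back meets the middle collar and this point is 36 mm in front of middle_ring.
- bracket: Aluminium stowage bracket fixed to the counter. y runs along the stowed pole from foot to head, x from its back rail to the open side, z up; origin on the counter below the stowed pole's axis, at the end plate's face. Back rail 46 mm high, its face at x -70 mm, y -254 to +8. The stowed closed pole lies on the counter with its axis at x 0 and its head near the end plate.
- end_face (a point): On the rubber face of the upright end plate, bracket x 0, y 0, 25 mm up. The face looks to -y; the plate is 62 mm high and spans bracket x -100 to +180 mm, so the pole's head can be pressed against it in front of the hold-down arm. Stowed, the head is at or within some 15 mm of it.
- rest_foot (a point): Middle of the rubber face of the rest for the foot block, at bracket x -25, y -222 mm, 17 mm up. The rest is 16 mm wide, 34 mm high and stands out from the back rail.
- rest_collar (a point): Middle of the rubber face of the like rest for the outer collar, at bracket x -25, y -72 mm, 17 mm up. Between the rests there is 70 mm of room for fingers behind the stowed pole's axis.
- hold_down (a joint): Angle (rad) of the sprung steel hold-down arm, hinged on the back rail at bracket x -80, y -180 mm, 56 mm up; 20 mm wide, reaching in +x over the stowed tube. 0: down on its stop, its underside 33 mm above the counter at x 0. About 0.08: resting on the 30 mm tube with about 6 N, 60 mm from the foot of the closed pole.
- nose (a point): Tip of the arm's upturned nose, bracket x about 47, y -180 mm, about 50 mm up when the arm is down. The nose is a ramp: the outer tube, shoved sideways along the counter from +x to -x with some 10 to 25 N, lifts the arm and slips beneath. With its axis at bracket x 130 mm, pole and gripper pass clear of the nose.
- gel: Bystander: white hand-gel bottle, 68 mm in diameter, 170 mm tall, standing; origin at the centre of its base.
- dish: Bystander: open steel instrument dish, 130 x 190 x 35 mm; origin at the centre of its underside.
- gloves: Bystander: paper carton of gloves, 115 x 230 x 75 mm; origin at the centre of its underside.
Mind the look-alikes: they are no part of the job. What is shaped like the pole but green is not meant.

How it is judged (in metres and radians):
On the way, in this order (a step that is already met when the one before it is completed fails the run):
1. the inner section is fully home while the middle section is still at least 30 mm out (distance between head_tip and middle_ring below 0.0385 m and y of middle_ring in the frame of pole above 0.054 m), for 0.2 s.
2. then the middle section is fully home as well (distance between head_tip and middle_ring below 0.0385 m and y of middle_ring in the frame of pole below 0.0265 m), for 0.2 s.
At the end, for the whole second after the job is handed in: Both sections fully home (within 2.5 mm); the closed pole at rest, level, in its bracket: axis within 8 mm of the stowed line and 0.1 rad of its direction, head within 25 mm of the end plate; the hold-down arm resting on the outer tube with more than 2 N (all of step 2 and x of pole in the frame of bracket between -0.008 and 0.008 m and y of pole in the frame of bracket above -0.085 m and angle between the y axis of pole and the y axis of bracket, either way round below 0.1 rad and angle between pole's own z axis and vertical below 0.08 rad and value of joint hold_down between 0.05 and 0.14 rad and contact force between hold_down and pole above 2 N and linear speed of pole below 0.01 m/s); the robot touches nothing.
It fails at once if the gel bottle, the dish or the glove carton is shifted by more than 20 mm (distance of any of gel, dish, gloves from where it was at the start of the episode above 0.02 m).
It also fails if it takes over 64 s, if anything falls off the work surface, if the arm or the gripper's body presses on something with over 40 N, if the wrist force passes 120 N, or if a joint passes its speed limit or range.

## Robot

A 7-joint arm with a two-finger parallel gripper is mounted at the origin on the work surface. World frame = base frame: x ahead of the robot, y to its left, z up, the work surface at z = 0. Lengths are in mm, angles in rad, forces in N, time in s.
With the tool pointing down it reaches from about 425 to 950 mm from the base axis. Payload 4.7 kg.
Tool frame: the origin (TCP) lies between the finger pads; the fingertips stand 17 mm ahead of it and the grasp point (between the pads) lies 2 mm behind it; y points along the fingers, z is the direction in which the jaws open and shut, and the axes are right-handed (so a half turn about y gives the same grasp; the last joint's range is limited). The gripper opens to 87 mm and grips with 3 to 60 N. Pads are 19 mm wide; open, the fingers measure 117 mm over their backs; the gripper's body (75 mm by 190 mm) begins 51 mm behind the grasp point.
Start: joints at [-1.312, 0.469, -0.049, 1.532, 0.024, 1.141, -0.082], TCP at [191.553, 647.267, 239.573] pointing down, gripper open.
Joint ranges: [-2.59, 2.59], [-0.33, 1.99], [-1.39, 1.29], [0.1, 2.45], [-1.04, 4.18], [0.21, 1.99], [-2.66, 2.66]. Speed limits (rad/s): [2.57, 2.57, 3.14, 3.14, 3.14, 3.14, 3.14].

## Interface

Orientations are given as a unit quaternion [x, y, z, w].
In Python, from plant import robot gives the robot as it stands.
- The arm moves only by the tool send_rows, never from a script. Its argument "deltas" is a list of rows, each a list of 6 numbers: the shift along the tool's x, y, z in m, then the turn, a rotation vector about the tool's x, y, z in rad. A call has 1 to 10 rows; each row is the pose to reach, as a shift and turn from the pose commanded when the call began, along the tool's axes at that moment; what a row does not reach only later rows make up. A row lasts 1/10 s, in which the tool goes at most 50 mm and 8.59 degrees, less where a joint would pass 70% of its speed; a pose out of reach is approached as far as the arm can. A call with a gripper value outside its range is refused whole. "gripper" is the closure, from 0 (fully open) to 1 (shut), set as the call begins (left out, the last holds). The fingers move at their own pace and stop on an object; "newtons" is the grip in N (left out, the last holds). Time passes only in rows, so rows that repeat a pose let the fingers close. It gives the time, the measured TCP pose, the force and the opening at its end, in the units of the state.
- robot.get_obs(): the state, without advancing time (a new reading comes with each control period).
- robot.camera(name): name is "side" or "top"; returns the picture (420x560x3 uint8, red, green, blue); there is no depth.
- robot.camera_model(name): a dict with "camera_matrix" (3x3 intrinsics, pixels), "distortion" ([k1, k2, p1, p2, k3] as OpenCV has them; the pictures are not rectified), "R" (3x3) and "t" (3): a world point X has camera coordinates R X + t. Camera axes: x right, y down, z forward; pixel columns grow to the right and rows downward; lengths in mm; the calibration is good to about 2 mm. A picture is of the moment at which its call begins. camera_model takes no time and is no camera call.
- robot.finish_job(): hands the job in, once; it reports no verdict.
The state is a dict: "clock": time; "joints": joint angles; "dq": joint speeds; "joint_torque": joint torques, N m; "ee_pos": TCP position; "eef_rot": TCP orientation; "contact_force": force on the tool from outside, world axes, zero at the start; "wrist_torque": the same for the moment, N m; "width": finger opening in mm.
Only numpy, scipy, OpenCV 4.12 (cv2) and the standard library are available. Lean on these libraries where they do the work, as an engineer would, in place of code of your own. Each camera call takes 0.05 s, during which the arm holds its last target. There are 200 camera calls.

## Working session

There is one attempt and no reset: what is moved stays moved. The work goes in short steps, Python scripts to look and compute and a tool call to move; the robot and the scene stay as the last step left them, time stands still between calls to the robot, and variables do not carry over. Pictures are saved under pics/ and viewed, about 8 in all and at most 12, crops included, and the job is handed in when it is done.

Besides the shell and the picture viewer there is one more tool, called after "Call:" as name(argument=value, ...) on one line, values as JSON. send_rows: Moves the arm, as the interface text tells. Its arguments: {"type":"object","properties":{"deltas":{"type":"array","items":{"type":"array","items":{"type":"number"}}},"gripper":{"type":"number"},"newtons":{"type":"number"}},"required":["deltas"]}

```bash
mkdir -p pics
python3 - <<'E'
from plant import robot
import cv2, numpy as np
for n in ("top","side"):
    im=robot.camera(n); np.save(f"pics/{n}0.npy",im); cv2.imwrite(f"pics/{n}0.png",cv2.cvtColor(im,cv2.COLOR_RGB2BGR))
    m=robot.camera_model(n); print(n,{k:np.round(np.array(v),3).tolist() for k,v in m.items()})
o=robot.get_obs();print(o)
E
```

```text
top {'camera_matrix': [[501.791, 0.0, 273.305], [0.0, 501.791, 223.831], [0.0, 0.0, 1.0]], 'distortion': [-0.106, 0.0, 0.0, 0.0, 0.0], 'R': [[-0.02, -1.0, -0.013], [-0.991, 0.022, -0.132], [0.132, 0.01, -0.991]], 't': [27.785, 473.964, 1278.791]}
side {'camera_matrix': [[467.819, 0.0, 277.742], [0.0, 467.819, 212.284], [0.0, 0.0, 1.0]], 'distortion': [-0.101, 0.0, 0.0, 0.0, 0.0], 'R': [[0.996, -0.09, 0.02], [-0.044, -0.654, -0.755], [0.082, 0.751, -0.655]], 't': [-465.663, 87.983, 1207.058]}
{'clock': 0.1, 'joints': array([-1.31189876,  0.46939671, -0.04857921,  1.53357775,  0.02410081,
        1.14099214, -0.0822871 ]), 'dq': array([ 2.84247369e-04, -2.06892076e-03,  1.03870366e-03, -2.07079995e-03,
        1.50194524e-03, -3.58168046e-05,  2.43062416e-03]), 'joint_torque': array([-4.58601903e-05, -5.09174144e+01, -8.17381823e-02, -2.36829257e+01,
       -6.16618898e-02,  3.44724732e-02,  6.96652319e-05]), 'ee_pos': array([191.4435319 , 646.75086734, 238.57868373]), 'eef_rot': array([ 0.70042841, -0.10145728,  0.10132486, -0.69917075]), 'contact_force': array([-0.643332  ,  0.17118768, -0.10636992]), 'wrist_torque': array([ 0.02599182, -0.03153323, -0.00458775]), 'width': 86.94033348684408}
```

View pics/top0.png

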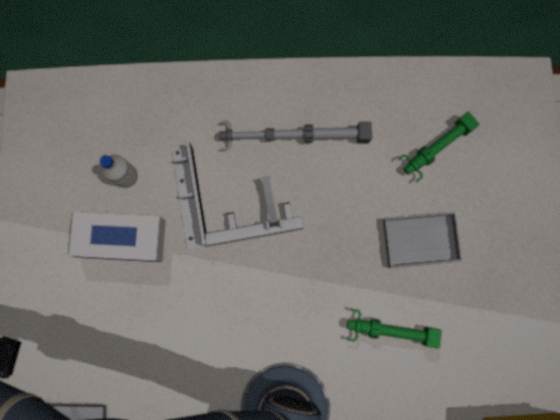

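View pics/side0.png

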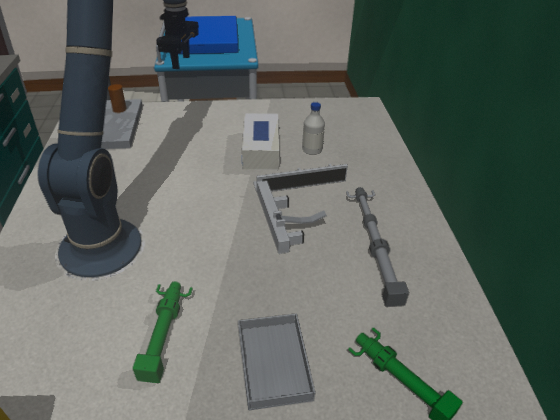

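Candidates: the grey pole at top (215–370, 132) / side (360–400, 190–300), green pole at top (440, 145) and green pole at top (395, 330). The grey one fits, since it has grey collars and steel tubes with its sections drawn out; the green ones are the look-alikes. I'll confirm this in an enlarged crop.

```bash
cat > h.py <<'E'
import numpy as np, cv2
from plant import robot
def ray(n,uv):
    m=robot.camera_model(n); R=np.array(m["R"]);t=np.array(m["t"])
    p=cv2.undistortPoints(np.array(uv,float).reshape(-1,1,2),np.array(m["camera_matrix"]),np.array(m["distortion"])).reshape(-1,2)
    d=np.c_[p,np.ones(len(p))]@R
    return -R.T@t, d
def onplane(n,uv,z):
    c,d=ray(n,uv); z=np.broadcast_to(z,len(d)); return c+d*((z-c[2])/d[:,2])[:,None]
def proj(n,X):
    m=robot.camera_model(n)
    return cv2.projectPoints(np.array(X,float).reshape(-1,1,3),cv2.Rodrigues(np.array(m["R"]))[0],np.array(m["t"]),np.array(m["camera_matrix"]),np.array(m["distortion"]))[0].reshape(-1,2)
def crop(n,im,x0,x1,y0,y1,s,name,step=10):
    c=cv2.resize(cv2.cvtColor(im[y0:y1,x0:x1],cv2.COLOR_RGB2BGR),None,fx=s,fy=s,interpolation=cv2.INTER_CUBIC)
    for x in range(-(-x0//step)*step,x1,step):
        cv2.line(c,(int((x-x0+.5)*s),0),(int((x-x0+.5)*s),6),(0,0,255),1)
        if x%(2*step)==0: cv2.putText(c,str(x),(int((x-x0+.5)*s)-9,16),0,.35,(0,0,255),1)
    for y in range(-(-y0//step)*step,y1,step):
        cv2.line(c,(0,int((y-y0+.5)*s)),(6,int((y-y0+.5)*s)),(0,0,255),1); cv2.putText(c,str(y),(8,int((y-y0+.5)*s)+4),0,.35,(0,0,255),1)
    cv2.imwrite(name,c)
E
python3 - <<'E'
from h import *
t=np.load("pics/top0.npy"); s=np.load("pics/side0.npy")
crop("top",t,165,385,105,255,3.6,"pics/c_top.png"); crop("side",s,245,425,155,315,3.7,"pics/c_side.png")
E
```

```text
(no output)
```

View pics/c_top.png

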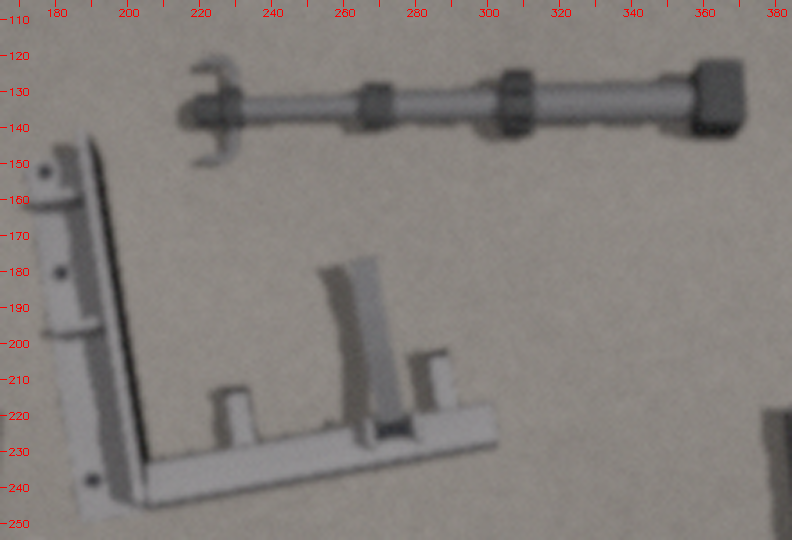

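View pics/c_side.png

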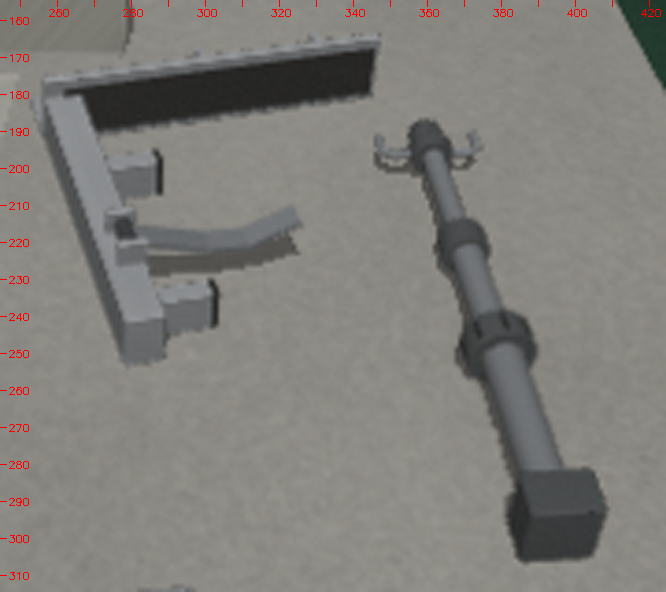

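Run:
```python
from h import *
np.set_printoptions(precision=1,suppress=True)
P=lambda n,u,z:print(n,u,z,onplane(n,[u],z)[0])
print("cams",ray("top",[[0,0]])[0],ray("side",[[0,0]])[0])
print("pole top: tip,ringfront,ringback,mouth,colback,tubeend");
for u in [(214,136),(232,135),(264.5,134.3),(274.5,134),(302.5,133.5),(313,133.3),(355,132.5)]: P("top",u,25)
for u in [(359,122.5),(369.5,121.5),(371,139)]: P("top",u,50)
print("pole side: tip, ring, mouth, ");
for u in [(359,190.5),(367,218.5),(378,244),(394,280)]: P("side",u,25)
for u in [(387,281.5),(404,281.5),(407,293),(387,294)]: P("side",u,50)
print("bracket rests side z17"); P("side",(287.5,201),17);P("side",(302.3,236.5),17)
print("rests top z34"); P("top",(230.5,212.5),34); P("top",(285.5,202.2),34)
print("plate top edge z62 black/lt boundary top"); P("top",(190.5,145),62); P("top",(205.3,233),62)
print("plate bottom side z0");P("side",(276,190),0);P("side",(346,180.5),0)
print("plate top side z62");P("side",(263,180.5),62);P("side",(346.5,168),62)
print("rail front top z46");P("top",(206,232.5),46);P("top",(301,217),46)
print("nose");P("top",(265,177),50);P("top",(269,176.5),50);P("side",(325,213),50)
```

```text
cams [ 301.4    4.3 1330.4] [ 369.  -891.1  866.8]
pole top: tip,ringfront,ringback,mouth,colback,tubeend
top (214, 136) 25 [718.4 173.5  25. ]
top (232, 135) 25 [719.8 124.6  25. ]
top (264.5, 134.3) 25 [719.5  36.8  25. ]
top (274.5, 134) 25 [719.7   9.8  25. ]
top (302.5, 133.5) 25 [719.3 -65.8  25. ]
top (313, 133.3) 25 [719.3 -94.1  25. ]
top (355, 132.5) 25 [ 719.3 -207.8   25. ]
top (359, 122.5) 50 [ 738.8 -215.7   50. ]
top (369.5, 121.5) 50 [ 741.2 -243.9   50. ]
top (371, 139) 50 [ 692.7 -245.4   50. ]
pole side: tip, ring, mouth, 
side (359, 190.5) 25 [720.3 154.9  25. ]
side (367, 218.5) 25 [714.9  31.7  25. ]
side (378, 244) 25 [720.4 -67.6  25. ]
side (394, 280) 25 [ 728.6 -190.4   25. ]
side (387, 281.5) 50 [ 700.3 -214.3   50. ]
side (404, 281.5) 50 [ 740.1 -217.6   50. ]
side (407, 293) 50 [ 737.2 -251.6   50. ]
side (387, 294) 50 [ 690.6 -250.5   50. ]
bracket rests side z17
side (287.5, 201) 17 [507.1 130.1  17. ]
side (302.3, 236.5) 17 [530.4 -17.8  17. ]
rests top z34
top (230.5, 212.5) 34 [506.5 129.3  34. ]
top (285.5, 202.2) 34 [530.6 -15.3  34. ]
plate top edge z62 black/lt boundary top
top (190.5, 145) 62 [683.9 230.7  62. ]
top (205.3, 233) 62 [450.6 191.6  62. ]
plate bottom side z0
side (276, 190) 0 [481.  204.2   0. ]
side (346, 180.5) 0 [701.3 237.7   0. ]
plate top side z62
side (263, 180.5) 62 [439.8 171.8  62. ]
side (346.5, 168) 62 [691.5 217.8  62. ]
rail front top z46
top (206, 232.5) 46 [453.7 192.2  46. ]
top (301, 217) 46 [488.8 -54.3  46. ]
nose
top (265, 177) 50 [595.7  36.8  50. ]
top (269, 176.5) 50 [596.8  26.4  50. ]
side (325, 213) 50 [596.5  33.8  50. ]
```

The crops confirm the grey three-section pole. In the top view the tip is at (214,136), the middle ring at (264,134), the outer mouth at (302,133) and the foot at (370,131). Both views agree that it lies at x≈719 with yaw≈0 and its mouth at y≈-66.5.

The bracket origin is ≈(520,205) with yaw ≈0.158. The measured rest spacing is 148 mm against 150 mm given.

```bash
cat >> h.py <<'E'
from scipy.spatial.transform import Rotation as Ro
O=np.array([520.,205.]); YAW=0.158; BX=np.array([np.cos(YAW),np.sin(YAW)]); BY=np.array([-np.sin(YAW),np.cos(YAW)])
def B(x,y): return O+x*BX+y*BY
def delta(pos,yaw):
    """deltas (m, rad, tool axes) to TCP pos[mm], pointing down, jaw axis along world yaw direction"""
    o=robot.get_obs(); R=Ro.from_quat(o["eef_rot"]); 
    best=None
    for s in (1,-1):
        z=s*np.array([np.cos(yaw),np.sin(yaw),0]); y=np.array([0,0,-1.]); G=Ro.from_matrix(np.c_[np.cross(y,z),y,z])
        r=(R.inv()*G).as_rotvec()
        if best is None or np.linalg.norm(r)<np.linalg.norm(best): best=r
    print("t",o["clock"],"pos",o["ee_pos"].round(1),"F",o["contact_force"].round(1),"w",round(o["width"],1),"tool z:",R.apply([0,0,1]).round(3),"x:",R.apply([1,0,0]).round(3))
    print("delta",(R.inv().apply(np.array(pos)-o["ee_pos"])/1000).round(4),"rot",best.round(4))
E
python3 - <<'E'
from h import *
delta([719,-150,140],0.0)
E
```

```text
t 0.1 pos [191.4 646.8 238.6] F [-0.6  0.2 -0.1] w 86.9 tool z: [ 0.284  0.959 -0.002] x: [ 0.959 -0.284  0.   ]
delta [ 0.732   0.0997 -0.6141] rot [1.500e-03 1.283e+00 1.200e-03]
```

Call:
send_rows(deltas=[[0.037, 0, -0.031, 0, 0.065, 0], [0.073, 0, -0.061, 0, 0.13, 0], [0.11, 0, -0.092, 0, 0.19, 0], [0.146, 0, -0.123, 0, 0.26, 0], [0.183, 0, -0.154, 0, 0.32, 0], [0.22, 0, -0.184, 0, 0.385, 0], [0.256, 0, -0.215, 0, 0.45, 0], [0.293, 0, -0.246, 0, 0.51, 0], [0.329, 0, -0.276, 0, 0.58, 0], [0.366, 0, -0.307, 0, 0.64, 0]], gripper=0, newtons=50)

```text
clock: 1.1
ee_pos: [455.8, 247.3, 239.4]
eef_rot: [-0.632, 0.317, -0.317, 0.632]
contact_force: [1.4, 1.1, 0.1]
width: 87.0
```

Run:
```python
from h import *
delta([719,-150,140],0.0)
```

```text
t 1.1 pos [455.8 247.3 239.4] F [1.4 1.1 0.1] w 87.0 tool z: [ 0.802  0.598 -0.   ] x: [ 0.598 -0.802 -0.   ]
delta [ 0.4759  0.0993 -0.0266] rot [ 2.000e-04  6.408e-01 -3.000e-04]
```

Call:
send_rows(deltas=[[0.045, 0.005, -0.003, 0, 0.064, 0], [0.09, 0.01, -0.005, 0, 0.128, 0], [0.135, 0.02, -0.008, 0, 0.192, 0], [0.18, 0.03, -0.01, 0, 0.256, 0], [0.225, 0.04, -0.013, 0, 0.32, 0], [0.27, 0.05, -0.015, 0, 0.384, 0], [0.315, 0.06, -0.018, 0, 0.448, 0], [0.36, 0.07, -0.02, 0, 0.512, 0], [0.405, 0.08, -0.023, 0, 0.576, 0], [0.45, 0.09, -0.025, 0, 0.64, 0]])

```text
clock: 2.1
ee_pos: [705.7, -127.5, 148.5]
eef_rot: [0.5, -0.5, 0.499, -0.5]
contact_force: [-0.4, 0.2, 0.2]
width: 86.8
```

Call:
send_rows(deltas=[[0.015, 0.01, 0, 0, 0, 0], [0.02, 0.01, 0, 0, 0, 0], [0.02, 0.01, 0, 0, 0, 0]])

```text
clock: 2.4
ee_pos: [704.3, -145.9, 139.0]
eef_rot: [0.501, -0.5, 0.499, -0.5]
contact_force: [-0.5, 0.9, 0.1]
width: 87.0
```

Run:
```python
from h import *
im=robot.camera("top"); crop("top",im,165,385,85,255,3.5,"pics/c2.png")
delta([719,-150,25],0.0)
```

```text
t 2.45 pos [ 704.9 -144.5  139.7] F [ 0.2 -0.3  0.8] w 86.8 tool z: [ 1.     0.004 -0.   ] x: [ 0.004 -1.    -0.002]
delta [0.0058 0.1147 0.0141] rot [ 0.0003  0.0043 -0.0017]
```

Call:
send_rows(deltas=[[0.003, 0.03, 0.007, 0, 0, 0], [0.006, 0.06, 0.014, 0, 0, 0], [0.006, 0.09, 0.014, 0, 0, 0], [0.006, 0.105, 0.014, 0, 0, 0], [0.006, 0.114, 0.014, 0, 0, 0], [0.006, 0.114, 0.014, 0, 0, 0]])

```text
clock: 3.05
ee_pos: [719.0, -150.8, 25.3]
eef_rot: [-0.501, 0.499, -0.498, 0.501]
contact_force: [-1.0, -0.1, 0.8]
width: 86.8
```

Call:
send_rows(deltas=[[0, 0, 0, 0, 0, 0], [0, 0, 0, 0, 0, 0], [0, 0, 0, 0, 0, 0], [0, 0, 0, 0, 0, 0], [0, 0, 0, 0, 0, 0], [0, 0, 0, 0, 0, 0], [0, 0, 0, 0, 0, 0], [0, 0, 0, 0, 0, 0]], gripper=1)

```text
clock: 3.85
ee_pos: [719.7, -152.0, 25.6]
eef_rot: [-0.501, 0.499, -0.5, 0.501]
contact_force: [4.3, 0.7, 0.8]
width: 31.0
```

Run:
```python
from h import *
delta([698,-84.5,25],YAW)
```

```text
t 3.85 pos [ 719.7 -152.    25.6] F [4.3 0.7 0.8] w 31.0 tool z: [1.    0.003 0.001] x: [ 0.003 -1.     0.   ]
delta [-0.0676  0.0005 -0.0215] rot [-1.000e-03 -1.551e-01  1.000e-04]
```

Call:
send_rows(deltas=[[-0.01, 0, -0.004, 0, -0.03, 0], [-0.02, 0, -0.008, 0, -0.06, 0], [-0.03, 0, -0.012, 0, -0.09, 0], [-0.04, 0, -0.016, 0, -0.12, 0], [-0.05, 0, -0.02, 0, -0.155, 0], [-0.056, 0, -0.02, 0, -0.155, 0], [-0.056, 0, -0.02, 0, -0.155, 0]])

```text
clock: 4.55
ee_pos: [698.4, -93.9, 25.6]
eef_rot: [-0.538, 0.459, -0.457, 0.538]
contact_force: [-2.3, 0.3, 3.9]
width: 29.0
```

Call:
send_rows(deltas=[[0, 0, 0, 0, 0, 0], [0, 0, 0, 0, 0, 0], [0, 0, 0, 0, 0, 0], [0, 0, 0, 0, 0, 0], [0, 0, 0, 0, 0, 0]], gripper=0)

```text
clock: 5.05
ee_pos: [699.1, -96.2, 25.3]
eef_rot: [-0.538, 0.459, -0.459, 0.538]
contact_force: [0.0, 0.1, -0.2]
width: 61.1
```

Call:
send_rows(deltas=[[0, -0.05, 0, 0, 0, 0], [0, -0.1, 0, 0, 0, 0], [0, -0.15, 0, 0, 0, 0], [0, -0.15, 0, 0, 0, 0]])

```text
clock: 5.45
ee_pos: [703.6, -97.8, 184.4]
eef_rot: [-0.535, 0.455, -0.464, 0.541]
contact_force: [0.3, -0.2, 0.6]
width: 85.7
```

Run:
```python
from h import *
s=robot.camera("side"); t=robot.camera("top")
S=cv2.resize(s[150:310,245:425],None,fx=2.2,fy=3); 
a=cv2.resize(s[150:310,245:425],(540,480),interpolation=cv2.INTER_CUBIC)
np.save("pics/s1.npy",s);np.save("pics/t1.npy",t)
crop("side",s,245,425,150,310,3.7,"pics/c_side1.png")
delta([0,0,0],YAW)
```

```text
t 5.55 pos [699.7 -96.3 177.2] F [-0.7 -0.6 -0.8] w 86.4 tool z: [0.988 0.157 0.003] x: [ 0.157 -0.988  0.   ]
delta [-0.2052  0.175  -0.6764] rot [-0.0031 -0.0002  0.0003]
```

View pics/c_side1.png

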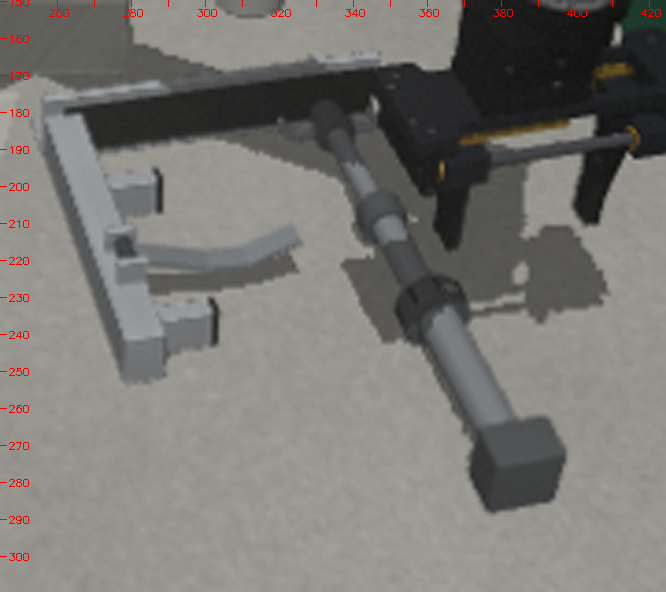

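The crop shows the pole lying in front of the end plate. In the side view the head tip is ~(329,178), the middle collar front ~(345,204), the outer mouth ~(358,230) and the foot block (486–565, i.e. px 373–398, 262–288). The inner section is still drawn out.

Run:
```python
from h import *
np.set_printoptions(precision=1,suppress=True)
for n,u,z in [("tip",(331.5,177),25),("headback",(336,190),25),("ringfront",(344.5,203.5),25),("ringback",(349,213),25),("mouth",(359,229),25),("colback",(363.5,238),25),("tube end",(378,267),25),("blk",(375,273.5),50),("blk",(396,268),50),("blk",(392,262),50)]:
    X=onplane("side",[u],z)[0]; d=X[:2]-O; print(n,X,"bracket",d@BX,d@BY)
# middle tube grip target: use TCP
print(B(130,-150),B(130,-100))
```

```text
tip [651.  225.2  25. ] bracket 132.54283968389888 -0.6674147571213034
headback [652.9 161.4  25. ] bracket 124.36965531995912 -63.937385673442805
ringfront [665.6  98.9  25. ] bracket 127.12255682475445 -127.67198117398999
ringback [670.   57.6  25. ] bracket 124.9519666865493 -169.1176210790046
mouth [683.5  -8.2  25. ] bracket 127.89818464991991 -236.27692573273822
colback [687.7 -43.   25. ] bracket 126.59980543808355 -271.2736602319261
tube end [ 700.4 -146.1   25. ] bracket 122.8628486600704 -375.13775560389445
blk [ 678.3 -187.9   50. ] bracket 94.49891342706962 -412.89870378823457
blk [ 733.  -174.9   50. ] bracket 150.59567744233266 -408.6448075288111
blk [ 728.7 -155.    50. ] bracket 149.41892861647 -388.36057408523055
[672.   77.3] [664.1 126.7]
```

Run:
```python
from h import *
delta([677,27.5,25],YAW)
```

```text
t 5.55 pos [699.7 -96.3 177.2] F [-0.7 -0.6 -0.8] w 86.4 tool z: [0.988 0.157 0.003] x: [ 0.157 -0.988  0.   ]
delta [-0.1259  0.1521 -0.0035] rot [-0.0031 -0.0002  0.0003]
```

Call:
send_rows(deltas=[[-0.042, 0, -0.001, 0, 0, 0], [-0.084, 0.01, -0.003, 0, 0, 0], [-0.126, 0.04, -0.003, 0, 0, 0], [-0.126, 0.08, -0.003, 0, 0, 0], [-0.126, 0.12, -0.003, 0, 0, 0], [-0.126, 0.145, -0.003, 0, 0, 0], [-0.126, 0.152, -0.003, 0, 0, 0], [-0.126, 0.152, -0.003, 0, 0, 0]])

```text
clock: 6.35
ee_pos: [674.7, 27.8, 21.4]
eef_rot: [0.539, -0.46, 0.458, -0.537]
contact_force: [0.7, 0.9, -0.2]
width: 86.7
```

Call:
send_rows(deltas=[[0, 0, 0, 0, 0, 0], [0, 0, 0, 0, 0, 0], [0, 0, 0, 0, 0, 0], [0, 0, 0, 0, 0, 0], [0, 0, 0, 0, 0, 0], [0, 0, 0, 0, 0, 0], [0, 0, 0, 0, 0, 0], [0, 0, 0, 0, 0, 0]], gripper=1)

```text
clock: 7.15
ee_pos: [676.2, 27.9, 23.5]
eef_rot: [0.538, -0.459, 0.459, -0.538]
contact_force: [-0.1, 0.1, 0.3]
width: 30.7
```

Call:
send_rows(deltas=[[-0.008, 0, 0, 0, 0, 0], [-0.016, 0, 0, 0, 0, 0], [-0.024, 0, 0, 0, 0, 0], [-0.032, 0, 0, 0, 0, 0], [-0.04, 0, 0, 0, 0, 0], [-0.048, 0, 0, 0, 0, 0]])

```text
clock: 7.75
ee_pos: [669.3, 68.1, 23.8]
eef_rot: [0.539, -0.457, 0.463, -0.535]
contact_force: [1.4, -13.1, 0.2]
width: 23.2
```

Call:
send_rows(deltas=[[-0.007, 0, 0, 0, 0, 0], [-0.014, 0, 0, 0, 0, 0], [-0.021, 0, 0, 0, 0, 0], [-0.028, 0, 0, 0, 0, 0]])

```text
clock: 8.15
ee_pos: [664.9, 95.4, 23.7]
eef_rot: [0.539, -0.458, 0.463, -0.535]
contact_force: [2.1, -13.8, 0.5]
width: 22.8
```

Call:
send_rows(deltas=[[-0.005, 0, 0, 0, 0, 0], [-0.01, 0, 0, 0, 0, 0], [-0.01, 0, 0, 0, 0, 0]])

```text
clock: 8.45
ee_pos: [663.1, 106.7, 23.7]
eef_rot: [0.539, -0.458, 0.462, -0.535]
contact_force: [0.4, -10.5, 0.7]
width: 22.9
```

Run:
```python
from h import *
s=robot.camera("side"); crop("side",s,275,435,150,270,4.8,"pics/c_side2.png")
delta([677,27.5,25],YAW)
```

```text
t 8.5 pos [663.1 106.6  23.7] F [  1.6 -10.9   0.4] w 22.7 tool z: [ 0.988  0.155 -0.   ] x: [ 0.155 -0.988  0.008]
delta [ 0.0803 -0.0007  0.0015] rot [ 0.0005 -0.0028  0.0078]
```

View pics/c_side2.png

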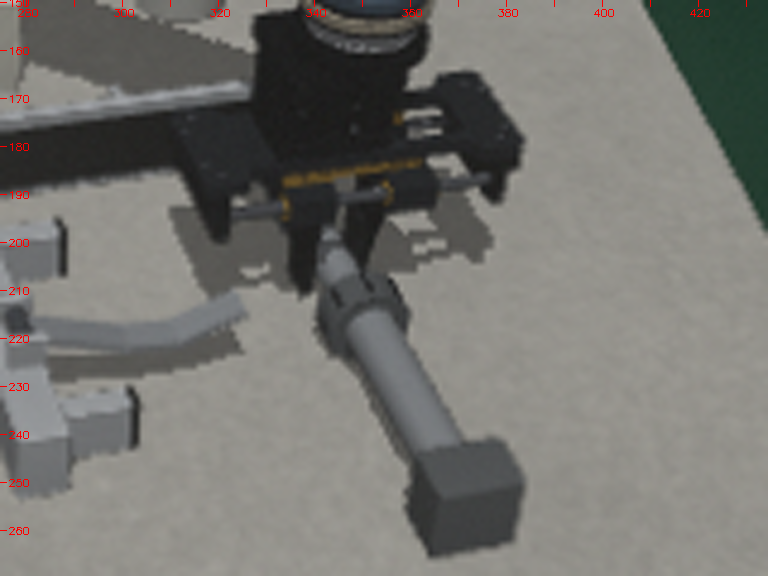

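The outer tube has followed (foot block at side px ~(372,250)), and the jaws still hold the middle tube. The force is about 11 N, so the inner section is still sliding. I'll keep pushing until the force jumps.

Call:
send_rows(deltas=[[-0.004, 0, 0, 0, 0, 0], [-0.008, 0, 0, 0, 0, 0], [-0.008, 0, 0, 0, 0, 0]])

```text
clock: 8.8
ee_pos: [661.9, 114.1, 23.7]
eef_rot: [0.539, -0.458, 0.462, -0.535]
contact_force: [1.6, -13.0, 0.5]
width: 22.9
```

Call:
send_rows(deltas=[[-0.003, 0, 0, 0, 0, 0], [-0.006, 0, 0, 0, 0, 0], [-0.006, 0, 0, 0, 0, 0]])

```text
clock: 9.1
ee_pos: [661.0, 119.7, 23.7]
eef_rot: [0.539, -0.458, 0.462, -0.535]
contact_force: [1.3, -12.6, 1.0]
width: 22.9
```

Call:
send_rows(deltas=[[-0.003, 0, 0, 0, 0, 0], [-0.006, 0, 0, 0, 0, 0], [-0.006, 0, 0, 0, 0, 0]])

```text
clock: 9.4
ee_pos: [660.0, 125.5, 23.7]
eef_rot: [0.539, -0.458, 0.462, -0.535]
contact_force: [0.4, -11.7, 0.9]
width: 22.5
```

Call:
send_rows(deltas=[[-0.003, 0, 0, 0, 0, 0], [-0.006, 0, 0, 0, 0, 0], [-0.006, 0, 0, 0, 0, 0]])

```text
clock: 9.7
ee_pos: [659.1, 131.4, 23.6]
eef_rot: [0.539, -0.458, 0.462, -0.535]
contact_force: [0.6, -13.2, 1.3]
width: 22.6
```

Run:
```python
from h import *
t=robot.camera("top"); s=robot.camera("side")
a=[cv2.resize(cv2.cvtColor(i,cv2.COLOR_RGB2BGR),(400,420),interpolation=cv2.INTER_CUBIC) for i in (t[120:225,175:275],s[150:255,290:390])]
for im,(x0,y0) in zip(a,((175,120),(290,150))):
    for k in range(5,100,10):
        cv2.putText(im,str(x0+k),(k*4-8,10),0,.3,(0,0,255),1); cv2.putText(im,str(y0+k),(0,k*4+4),0,.3,(0,0,255),1)
cv2.imwrite("pics/c3.png",np.hstack(a))
```

```text
(no output)
```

View pics/c3.png

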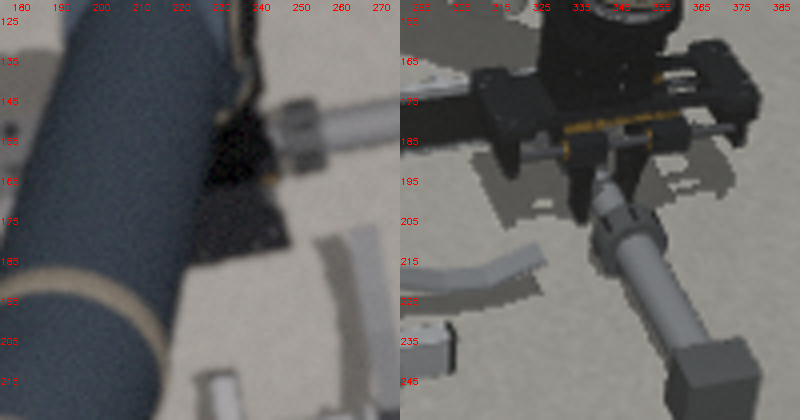

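Run:
```python
from h import *
np.set_printoptions(precision=1,suppress=True)
for n,c,u,z in [("mouth top","top",(244,150.5),25),("colback top","top",(255.5,150),25),("mouth side","side",(344,203),25),("colback side","side",(349,213),25),("blk frontL","side",(357.5,238.5),50),("blk frontR","side",(376,234.5),50),("blk backR","side",(379.5,242),50),("old frontL","side",(378,266),50)]:
    X=onplane(c,[u],z)[0]; d=X[:2]-O; print(n,X,"bracket",d@BX,d@BY)
```

```text
mouth top [675.7  92.6  25. ] bracket 136.06474611080773 -135.4898103706572
colback top [676.3  61.7  25. ] bracket 131.79440669080154 -166.1264183518097
mouth side [664.6 101.2  25. ] bracket 126.50728327974004 -125.27023823917808
colback side [670.   57.6  25. ] bracket 124.9519666865493 -169.1176210790046
blk frontL [662.5 -68.8  50. ] bracket 97.67975749158211 -292.8578410345169
blk frontR [713.4 -57.9  50. ] bracket 149.6528991973551 -290.01288410587415
blk backR [715.5 -85.3  50. ] bracket 147.42107593817116 -317.4924746614525
old frontL [ 691.3 -165.1   50. ] bracket 110.95202368170996 -392.4453287608564
```

Estimates put the mouth at ≈-141 to -147 now, so the start was further back than I read it. Home should be within about 5–15 mm.

Call:
send_rows(deltas=[[-0.003, 0, 0, 0, 0, 0], [-0.005, 0, 0, 0, 0, 0], [-0.005, 0, 0, 0, 0, 0]])

```text
clock: 10.1
ee_pos: [658.8, 132.4, 23.6]
eef_rot: [0.54, -0.457, 0.464, -0.533]
contact_force: [1.8, -18.2, -0.9]
width: 23.2
```

Call:
send_rows(deltas=[[-0.003, 0, 0, 0, 0, 0], [-0.005, 0, 0, 0, 0, 0], [-0.005, 0, 0, 0, 0, 0]])

```text
clock: 10.4
ee_pos: [658.8, 132.6, 23.6]
eef_rot: [0.541, -0.456, 0.466, -0.532]
contact_force: [3.1, -25.1, -0.6]
width: 22.9
```

The force jumped to 25 N with the arm stalled, so the inner section is home. Next I'll relieve the pressure, open, rise over the collar and regrip on the outer tube.

Call:
send_rows(deltas=[[0.008, 0, 0, 0, 0, 0], [0.008, 0, 0, 0, 0, 0], [0.008, 0, 0, 0, 0, 0]])

```text
clock: 10.7
ee_pos: [658.8, 132.4, 23.6]
eef_rot: [0.539, -0.458, 0.462, -0.534]
contact_force: [1.2, -13.3, 1.3]
width: 22.7
```

Call:
send_rows(deltas=[[0, 0, 0, 0, 0, 0], [0, 0, 0, 0, 0, 0], [0, 0, 0, 0, 0, 0], [0, 0, 0, 0, 0, 0], [0, 0, 0, 0, 0, 0], [0, 0, 0, 0, 0, 0]], gripper=0)

```text
clock: 11.3
ee_pos: [658.2, 141.1, 23.5]
eef_rot: [-0.538, 0.459, -0.459, 0.538]
contact_force: [-0.2, 0.5, -0.1]
width: 63.0
```

Call:
send_rows(deltas=[[0, -0.04, 0, 0, 0, 0], [0, -0.08, 0, 0, 0, 0], [0.04, -0.08, 0, 0, 0, 0], [0.08, -0.08, 0, 0, 0, 0], [0.12, -0.08, 0, 0, 0, 0], [0.12, -0.08, 0, 0, 0, 0]])

```text
clock: 11.9
ee_pos: [677.6, 12.6, 104.4]
eef_rot: [0.537, -0.46, 0.463, -0.534]
contact_force: [-1.1, -0.6, 0.2]
width: 86.9
```

Run:
```python
from h import *
t=robot.camera("top"); s=robot.camera("side"); np.save("pics/t4.npy",t); np.save("pics/s4.npy",s)
a=[cv2.resize(cv2.cvtColor(i,cv2.COLOR_RGB2BGR),(400,420),interpolation=cv2.INTER_CUBIC) for i in (t[110:215,190:290],s[150:255,300:400])]
for im,(x0,y0) in zip(a,((190,110),(300,150))):
    for k in range(0,100,10):
        cv2.putText(im,str(x0+k),(k*4-6,10),0,.3,(0,0,255),1); cv2.putText(im,str(y0+k),(0,k*4+6),0,.3,(0,0,255),1)
cv2.imwrite("pics/c4.png",np.hstack(a))
delta([681,2,26],YAW)
```

```text
t 12.0 pos [677.3  20.4 103.6] F [-0.1  0.9 -0.9] w 86.7 tool z: [0.988 0.154 0.   ] x: [ 0.154 -0.988 -0.   ]
delta [0.0187 0.0776 0.0009] rot [-0.    -0.003 -0.   ]
```

View pics/c4.png

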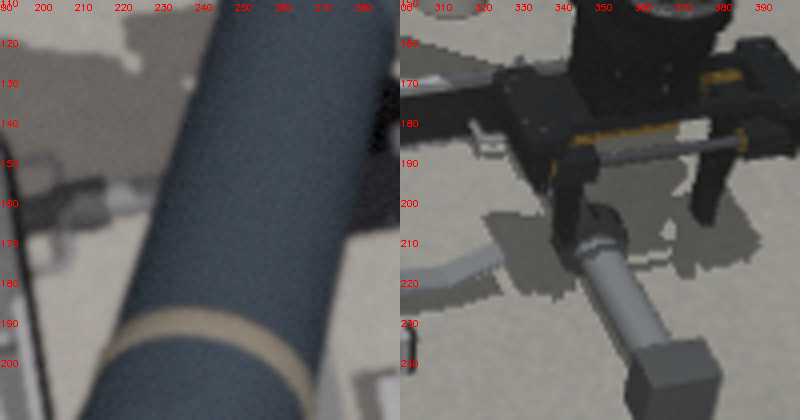

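The top view shows head and middle collar as one continuous dark piece (195–216, 158), about 57 mm long against 60 mm expected. The inner section is home and the middle is still out. I'll descend onto the outer tube now.

Call:
send_rows(deltas=[[0.01, 0.02, 0, 0, 0, 0], [0.018, 0.04, 0, 0, 0, 0], [0.018, 0.065, 0, 0, 0, 0], [0.018, 0.077, 0.001, 0, 0, 0], [0.018, 0.077, 0.001, 0, 0, 0]])

```text
clock: 12.5
ee_pos: [679.7, 6.5, 24.4]
eef_rot: [0.539, -0.46, 0.457, -0.538]
contact_force: [0.1, -0.2, -0.3]
width: 87.0
```

Call:
send_rows(deltas=[[0, 0, 0, 0, 0, 0], [0, 0, 0, 0, 0, 0], [0, 0, 0, 0, 0, 0], [0, 0, 0, 0, 0, 0], [0, 0, 0, 0, 0, 0], [0, 0, 0, 0, 0, 0], [0, 0, 0, 0, 0, 0], [0, 0, 0, 0, 0, 0], [0, 0, 0, 0, 0, 0]], gripper=1, newtons=60)

```text
clock: 13.4
ee_pos: [680.7, 4.2, 26.5]
eef_rot: [0.538, -0.459, 0.459, -0.538]
contact_force: [-1.2, -0.3, 0.9]
width: 28.7
```

Call:
send_rows(deltas=[[-0.008, 0, 0, 0, 0, 0], [-0.016, 0, 0, 0, 0, 0], [-0.024, 0, 0, 0, 0, 0], [-0.032, 0, 0, 0, 0, 0], [-0.04, 0, 0, 0, 0, 0], [-0.048, 0, 0, 0, 0, 0], [-0.056, 0, 0, 0, 0, 0], [-0.06, 0, 0, 0, 0, 0]])

```text
clock: 14.2
ee_pos: [671.8, 58.2, 26.5]
eef_rot: [0.539, -0.458, 0.461, -0.536]
contact_force: [1.2, -9.1, -0.2]
width: 28.7
```

Call:
send_rows(deltas=[[-0.006, 0, 0, 0, 0, 0], [-0.012, 0, 0, 0, 0, 0], [-0.016, 0, 0, 0, 0, 0], [-0.016, 0, 0, 0, 0, 0]])

```text
clock: 14.6
ee_pos: [669.2, 74.2, 26.5]
eef_rot: [0.539, -0.458, 0.461, -0.536]
contact_force: [-0.8, -7.6, -0.1]
width: 29.0
```

Call:
send_rows(deltas=[[-0.004, 0, 0, 0, 0, 0], [-0.008, 0, 0, 0, 0, 0], [-0.01, 0, 0, 0, 0, 0], [-0.01, 0, 0, 0, 0, 0]])

```text
clock: 15.0
ee_pos: [667.6, 83.4, 26.5]
eef_rot: [0.539, -0.458, 0.461, -0.535]
contact_force: [-0.5, -8.6, 0.2]
width: 28.5
```

Call:
send_rows(deltas=[[-0.003, 0, 0, 0, 0, 0], [-0.006, 0, 0, 0, 0, 0], [-0.006, 0, 0, 0, 0, 0]])

```text
clock: 15.3
ee_pos: [667.3, 84.5, 26.5]
eef_rot: [0.54, -0.457, 0.464, -0.534]
contact_force: [1.6, -15.4, -0.7]
width: 28.7
```

Call:
send_rows(deltas=[[-0.004, 0, 0, 0, 0, 0], [-0.007, 0, 0, 0, 0, 0], [-0.007, 0, 0, 0, 0, 0]])

```text
clock: 15.6
ee_pos: [666.9, 84.7, 26.6]
eef_rot: [0.541, -0.456, 0.467, -0.531]
contact_force: [1.7, -25.4, -2.0]
width: 28.8
```

Run:
```python
from h import *
s=robot.camera("side"); t=robot.camera("top"); np.save("pics/t5.npy",t)
o=robot.get_obs(); d=o["ee_pos"][:2]-O; print("TCP bracket",d@BX,d@BY,o["contact_force"])
crop("side",s,255,395,140,255,5,"pics/c5.png")
```

```text
TCP bracket 126.1228004961543 -141.94938142129655 [  2.38012801 -24.68968569  -2.12484578]
```

View pics/c5.png

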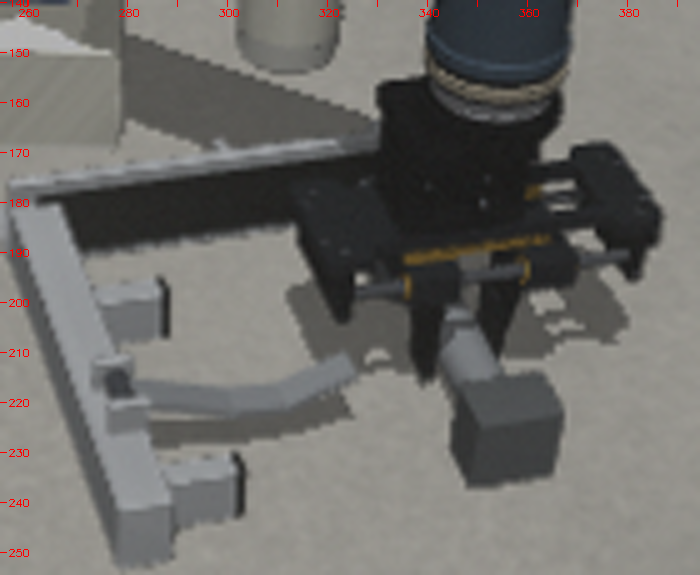

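Closing moved about 81 mm and then stalled at 25 N, so the middle section is home too. The TCP is at bracket (126,-142). In the side view the foot block sits at (345–366, 215–237), clear of the hold-down nose at (325,213). I'll check the hinge lug height before sliding in.

Run:
```python
from h import *
for y in (-195,-165):
  for z in (46,56,66,76): print(y,z,proj("side",[[*B(-80,y),z]]).round(1))
p=B(65,-147); delta([*p,27],YAW)
```

```text
-195 46 [[279.6 224.8]]
-195 56 [[279.7 222. ]]
-195 66 [[279.8 219.1]]
-195 76 [[279.9 216.2]]
-165 46 [[276.8 217.4]]
-165 56 [[276.9 214.5]]
-165 66 [[277.  211.7]]
-165 76 [[277.  208.8]]
t 15.7 pos [666.9  84.7  26.6] F [  2.4 -24.7  -2.1] w 28.8 tool z: [ 0.989  0.149 -0.   ] x: [ 0.149 -0.989  0.02 ]
delta [ 0.0056 -0.0003 -0.0611] rot [ 0.0001 -0.0086  0.0204]
```

Call:
send_rows(deltas=[[0.012, 0, 0, 0, 0, 0], [0.018, 0, 0, 0, 0, 0], [0.018, 0, 0, 0, 0, 0], [0.018, 0, -0.01, 0, 0, 0], [0.018, 0, -0.02, 0, 0, 0], [0.018, 0, -0.03, 0, 0, 0], [0.018, 0, -0.04, 0, 0, 0], [0.018, 0, -0.05, 0, 0, 0], [0.018, 0, -0.05, 0, 0, 0]])

```text
clock: 16.6
ee_pos: [616.3, 76.1, 26.5]
eef_rot: [0.539, -0.46, 0.458, -0.537]
contact_force: [-1.8, -2.9, 1.5]
width: 28.9
```

Run:
```python
from h import *
p=B(0,-147); delta([*p,27],YAW)
o=robot.get_obs(); d=o["ee_pos"][:2]-O; print("TCP bracket",d@BX,d@BY)
```

```text
t 16.6 pos [616.3  76.1  26.5] F [-1.8 -2.9  1.5] w 28.9 tool z: [ 0.987  0.158 -0.004] x: [ 0.158 -0.987 -0.001]
delta [ 0.0045 -0.0002 -0.0749] rot [ 0.0038  0.0003 -0.0006]
TCP bracket 74.84942994100523 -142.42936098444142
```

Call:
send_rows(deltas=[[0.003, 0, 0, 0, 0, 0], [0.006, 0, 0, 0, 0, 0], [0.006, 0, -0.006, 0, 0, 0], [0.006, 0, -0.012, 0, 0, 0], [0.006, 0, -0.018, 0, 0, 0], [0.006, 0, -0.024, 0, 0, 0], [0.006, 0, -0.03, 0, 0, 0], [0.006, 0, -0.036, 0, 0, 0]])

```text
clock: 17.4
ee_pos: [583.8, 64.6, 26.5]
eef_rot: [0.538, -0.459, 0.459, -0.538]
contact_force: [1.0, 0.3, -2.4]
width: 28.6
```

Call:
send_rows(deltas=[[0, 0, -0.006, 0, 0, 0], [0, 0, -0.012, 0, 0, 0], [0, 0, -0.018, 0, 0, 0], [0, 0, -0.024, 0, 0, 0]])

```text
clock: 17.8
ee_pos: [565.3, 62.0, 27.3]
eef_rot: [-0.536, 0.455, -0.461, 0.541]
contact_force: [12.6, 3.2, -12.3]
width: 28.8
```

Call:
send_rows(deltas=[[0, 0, -0.005, 0, 0, 0], [0, 0, -0.01, 0, 0, 0], [0, 0, -0.015, 0, 0, 0], [0, 0, -0.015, 0, 0, 0]])

```text
clock: 18.2
ee_pos: [546.6, 59.0, 26.5]
eef_rot: [-0.538, 0.458, -0.459, 0.539]
contact_force: [3.9, 0.5, -6.6]
width: 28.6
```

Run:
```python
from h import *
s=robot.camera("side"); crop("side",s,245,385,140,255,5,"pics/c6.png")
p=B(0,-147); delta([*p,27],YAW)
o=robot.get_obs(); d=o["ee_pos"][:2]-O; print("TCP bracket",d@BX,d@BY)
```

```text
t 18.25 pos [546.6  59.1  26.5] F [ 5.8  0.7 -8.4] w 28.7 tool z: [0.987 0.158 0.002] x: [ 0.158 -0.987  0.   ]
delta [-0.0013 -0.0005 -0.0033] rot [-0.0024  0.001   0.0004]
TCP bracket 3.2951844782288475 -148.3139971878287
```

View pics/c6.png

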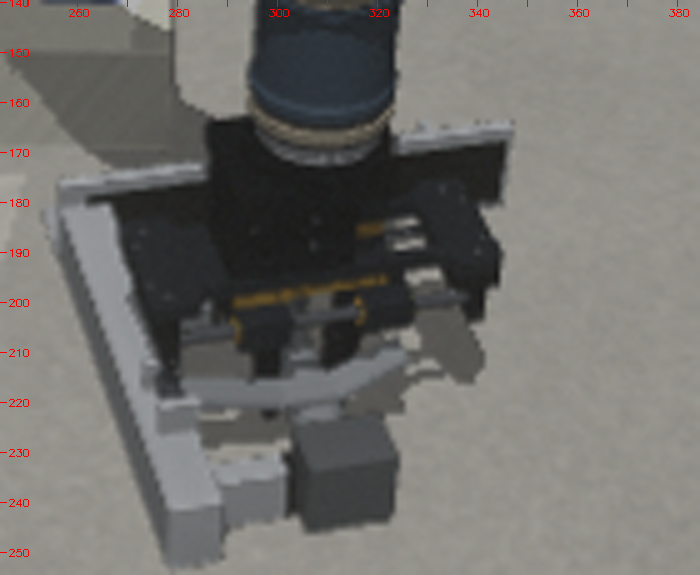

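The arm now lies over the tube, with the foot block (304–322, 223–245) almost against the foot rest face (~302,238). I'll press the last few mm.

Call:
send_rows(deltas=[[0, 0, -0.003, 0, 0, 0], [0, 0, -0.006, 0, 0, 0], [0, 0, -0.008, 0, 0, 0], [0, 0, -0.008, 0, 0, 0]])

```text
clock: 18.65
ee_pos: [546.0, 58.8, 27.3]
eef_rot: [-0.534, 0.454, -0.464, 0.542]
contact_force: [18.5, 3.0, -22.2]
width: 29.1
```

Run:
```python
from h import *
p=B(0,-147); delta([*p,27],YAW)
o=robot.get_obs(); d=o["ee_pos"][:2]-O; print("TCP bracket",d@BX,d@BY)
```

```text
t 18.65 pos [546.   58.8  27.3] F [ 18.5   3.  -22.2] w 29.1 tool z: [0.987 0.157 0.018] x: [ 0.157 -0.988  0.003]
delta [-0.0015  0.0002 -0.0026] rot [-0.018  -0.0001  0.0026]
TCP bracket 2.6358155581172937 -148.46495507370614
```

Call:
send_rows(deltas=[[0, 0, 0.007, 0, 0, 0], [0, 0, 0.008, 0, 0, 0], [0, 0, 0.008, 0, 0, 0]])

```text
clock: 18.95
ee_pos: [546.1, 58.8, 26.5]
eef_rot: [-0.538, 0.459, -0.459, 0.538]
contact_force: [5.1, 1.5, -7.6]
width: 28.7
```

Call:
send_rows(deltas=[[0, 0, 0, 0, 0, 0], [0, 0, 0, 0, 0, 0], [0, 0, 0, 0, 0, 0], [0, 0, 0, 0, 0, 0], [0, 0, 0, 0, 0, 0], [0, 0, 0, 0, 0, 0]], gripper=0.35)

```text
clock: 19.55
ee_pos: [545.7, 58.7, 26.6]
eef_rot: [0.538, -0.459, 0.459, -0.538]
contact_force: [0.0, 0.4, 0.9]
width: 55.6
```

Call:
send_rows(deltas=[[0, -0.02, 0, 0, 0, 0], [0, -0.05, 0, 0, 0, 0], [0, -0.1, 0, 0, 0, 0], [0, -0.15, 0, 0, 0, 0], [0, -0.2, 0, 0, 0, 0], [0, -0.25, 0.03, 0, 0, 0], [0, -0.25, 0.08, 0, 0, 0], [0.04, -0.25, 0.13, 0, 0, 0], [0.09, -0.25, 0.16, 0, 0, 0], [0.13, -0.25, 0.19, 0, 0, 0]])

```text
clock: 20.55
ee_pos: [737.3, -22.3, 276.1]
eef_rot: [0.538, -0.459, 0.458, -0.538]
contact_force: [1.5, -0.1, -0.3]
width: 56.7
```

Call:
send_rows(deltas=[[0.05, 0, 0.02, 0, 0, 0], [0.1, 0, 0.04, 0, 0, 0], [0.15, 0, 0.06, 0, 0, 0], [0.2, 0, 0.06, 0, 0, 0], [0.25, 0, 0.06, 0, 0, 0], [0.25, 0, 0.06, 0, 0, 0]])

```text
clock: 21.15
ee_pos: [832.0, -269.6, 274.1]
eef_rot: [0.538, -0.462, 0.462, -0.533]
contact_force: [-0.7, -1.0, -0.3]
width: 56.0
```

Run:
```python
from h import *
t=robot.camera("top"); s=robot.camera("side"); np.save("pics/t7.npy",t); np.save("pics/s7.npy",s)
a=[cv2.resize(cv2.cvtColor(i,cv2.COLOR_RGB2BGR),(400,420),interpolation=cv2.INTER_CUBIC) for i in (t[130:250,190:310],s[150:260,245:355])]
for im,(x0,y0,n) in zip(a,((190,130,120),(245,150,110))):
    for k in range(0,n,10):
        cv2.putText(im,str(x0+k),(int(k*400/n)-6,10),0,.3,(0,0,255),1); cv2.putText(im,str(y0+k),(0,int(k*420/n)+6),0,.3,(0,0,255),1)
cv2.imwrite("pics/c7.png",np.hstack(a))
```

```text
(no output)
```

View pics/c7.png

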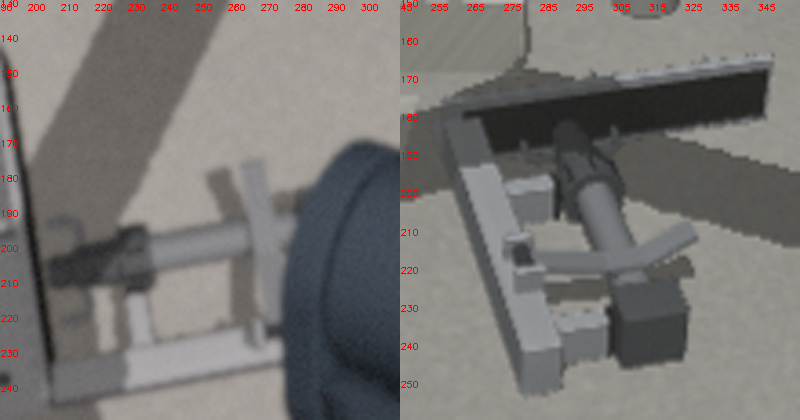

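The pole lies under the arm with its collars contiguous (top: head tip ~(204,206) to outer collar back ~(236,202)). The block and collar lie against the rest faces (side ~(303,237) and ~(288,198)). One numeric check before I hand in.

Run:
```python
from h import *
np.set_printoptions(precision=1,suppress=True)
for n,c,u,z in [("tip","top",(204.5,206.5),25),("headback","top",(219,204),25),("mouth","top",(227,203),25),("colback","top",(235.5,202),25),("tube","top",(250,199),25),("tip side","side",(291,181.5),25),("outer colback side","side",(298,204),25),
 ("blk TL back","side",(305.5,235.5),50),("blk TR back","side",(324,232),50),("blk TR front","side",(322.5,223),50),("blk TL front","side",(303,227),50)]:
    X=onplane(c,[u],z)[0]; d=X[:2]-O; print(n,"bracket",d@BX,d@BY)
a=np.load("pics/side0.npy").astype(int);b=np.load("pics/s7.npy").astype(int)
for n,(x0,x1,y0,y1) in dict(gel=(298,330,98,158),gloves=(238,284,108,172),dish=(232,318,308,412)).items(): print(n,np.abs(a-b)[y0:y1,x0:x1].mean(), (np.abs(a-b)[y0:y1,x0:x1].max(2)>40).mean())
```

```text
tip bracket 4.567233213040105 -6.720727361076244
headback bracket 4.2364066324771334 -45.72930869524444
mouth bracket 3.055636899331544 -67.06031914762201
colback bracket 1.640931224509517 -89.67846824771031
tube bracket 2.6650839069128445 -128.82294261404272
tip side bracket 6.686744410492683 4.433577644484289
outer colback side bracket -1.9796355795460716 -100.56277712025603
blk TL back bracket -27.400166225886455 -252.48710554924648
blk TR back bracket 22.454734744168896 -250.8387255483996
blk TR front bracket 29.507389685185842 -217.42890825857498
blk TL front bracket -24.53831114038389 -220.69109783015844
gel 7.671006944444445 0.0
gloves 8.927989130434783 0.012228260869565218
dish 7.5512075134168155 0.0
```

```bash
python3 -c "
from plant import robot
o=robot.get_obs(); print(o['clock'],o['contact_force']); print(robot.finish_job())"
```

```text
21.25 [ 0.49203022  0.7953736  -0.07236127]
the job is handed in; nothing more can be done
None
```

I closed the pole in the order asked, stowed it under the hold-down arm and handed the job in at 21.3 s. The interface gave no verdict, so success rests on the checks below.

- **Inner section:** I held the middle tube and pressed the head on the end plate. It slid at about 11–13 N, then stalled at 25 N. A picture afterwards showed the head flush with the middle collar while the middle section was still out.
- **Middle section:** I held the outer tube and pushed about 81 mm until it stalled at 25 N.
- **Stowing:** I slid the tube sideways under the arm with about 13 N and pressed it against the rests until it stalled at 18 N. I then let go and withdrew.

**Last checks:**
- The pole's axis measured about 2–5 mm from the stowed line, with the mouth at about bracket y -67 mm and the tip about 7 mm short of the end plate.
- Head tip to the back of the outer collar measured 83 mm, against 84 mm when fully closed.
- The arm was seen lying on the tube, but I could not measure its force or angle.
- The gel bottle, dish and glove carton showed no movement in the before and after pictures, and the robot was touching nothing.

**Disagreements:** the side view put the tip about 4 mm beyond the plate face, where the top view put it 7 mm short. I trust the top view there. My reading of the pole's position before closing the inner section was also off, so the inner needed about 10–15 mm more push than I had planned.

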